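Refit the pressure roller in a label printer unit

ROBOT

A 6-joint arm with a two-finger parallel gripper is mounted at the origin on the work surface. World frame = base frame: x ahead of the robot, y to its left, z up, the work surface at z = 0. Lengths are in m, angles in rad, forces in N, time in s.
With the tool pointing down it reaches from about 0.225 to 0.875 m from the base axis. Payload 3.4 kg.
Tool frame: the origin (TCP) lies where the fingers leave the gripper's body, on its centre line; the fingertips stand 73 mm ahead of it and the grasp point (between the pads) lies 54 mm ahead of it (manip.pinch_z is the distance from the TCP to the grasp point, in m); z points along the fingers, y is the line along which they close (so a half turn about z gives the same grasp; the last joint's range is limited). The gripper opens to 85 mm and grips with 20 to 120 N. Pads are 22 mm wide; open, the fingers measure 114 mm over their backs; the gripper's body (76 mm by 85 mm) begins 54 mm behind the grasp point. The pads swing forward as they close: fully open they stand 13 mm farther back than shut.
Start: joints at [-1.368, 0.276, 1.505, -0, 1.361, -0.121], TCP at [0.183, -0.545, 0.304] pointing down, gripper open.
Joint ranges: [-2.89, 2.89], [-0.75, 2.08], [0.22, 2.7], [-1.18, 4.32], [0.11, 2.71], [-2.7, 2.7]. Speed limits (rad/s): [2.57, 2.57, 3.14, 3.14, 3.14, 3.14].

INTERFACE

Orientations are given as a unit quaternion [w, x, y, z].
In Python, from rig import readout, imaging, manip gives the robot as it stands. The module is installed in compiled form; this text tells all that it offers.
- The arm moves only by the tool servo_tool, never from a script. Its argument "moves" is a list of rows, each an object with "dp": the shift along the tool's x, y, z in units of 0.2 m (1.0 is 0.2 m), a list of three; "delta_rot": the turn, a rotation vector about the tool's x, y, z in units of 0.1 rad (1.0 is 0.1 rad), a list of three; "fingers": the opening, from 0 (shut) to 1 (fully open). In form: [{"dp": [dx, dy, dz], "delta_rot": [wx, wy, wz], "fingers": fingers}, ...]. A call has 1 to 5 rows; each row shifts and turns the commanded pose from where the row before left it, along the tool's axes as they then stand; what a row does not reach is not made up. A row lasts 1/10 s, in which the tool goes at most 50 mm and 8.59 degrees, less where a joint would pass 70% of its speed; a pose out of reach is approached as far as the arm can. A call with a number of a shift or a turn outside -1 to 1 is refused whole. A call with a gripper value outside its range is refused whole. The fingers move at their own pace and stop on an object; "force" is the grip in N (left out, the last holds). Time passes only in rows, so rows that do not move let the fingers close. It gives the time, the measured TCP pose, the force, the opening and the grip force at its end, in the units of the state.
- readout.get_state(): the state, without advancing time (a new reading comes with each control period).
- imaging.get_image(name): name is "scene" or "top" or "wrist"; returns (picture, depth): 400x640x3 uint8, red, green, blue; 400x640 float32, m along the optical axis (not along the pixel's ray), 0 where there is no reading.
- imaging.calibration(name): a dict with "intrinsics" (3x3 intrinsics, pixels), "dist" ([k1, k2, p1, p2, k3] as OpenCV has them; the pictures are not rectified), "R" (3x3) and "t" (3): a world point X has camera coordinates R X + t; the wrist camera has in their place "hand_eye" (4x4, takes a point from camera to tool coordinates, whose origin is the TCP and whose axes are the flange's). Camera axes: x right, y down, z forward; pixel columns grow to the right and rows downward; lengths in m; the calibration is good to about 2 mm. A picture is of the moment at which its call begins: read the wrist's pose just before it. calibration takes no time and is no camera call.
- manip.sign_off(): hands the job in; it is judged then, once.
The state is a dict: "clock": time; "qpos": joint angles; "qd": joint speeds; "effort": joint torques, N m; "position": TCP position; "ee_rot": TCP orientation; "contact_force": force on the tool from outside, world axes, zero at the start; "moment": the same for the moment, N m; "width": finger opening in m; "gripper_force": force on a finger pad.
Only numpy, scipy, OpenCV 4.12 (cv2) and the standard library are available. Lean on these libraries where they do the work, as an engineer would, in place of code of your own. Each camera call takes 0.05 s, during which the arm holds its last target. There are 200 camera calls.

TASK

Take the roller with the long shaft from the cradle and lay it across the two forks of the roller unit so that its shaft rests on the sprung jaws, and let go of it. Then press it down past the jaws until both ends of the shaft sit fully home in the forks, and only after that push the pressure arm over from behind so that its bar comes to rest on the roller. Leave the roller with the short shaft in its cradle.

Things in the scene. Friction and masses are not known exactly. Their poses are not given: they have to be found in the camera images.
- roller: Roller to fit: black rubber sleeve 36 mm in diameter, 90 mm long, on a steel shaft 12 mm in diameter, 190 mm long (50 mm stick out at each end); 0.26 to 0.44 kg. Origin at its centre, y along the shaft (both ends alike); it may turn about y. Starts level in either bay of the cradle, its axis 55 mm above the table.
- roller_short: The other roller, not wanted: same sleeve, but its shaft is only 106 mm long (8 mm stubs at the ends). Lies in the cradle's other bay. Origin at its centre, y along the shaft.
- cradle: Fixed grey plastic cradle, base 190 x 100 x 8 mm, origin under its centre. Bays at x = +45 and -45 mm: a roller lies along y, its sleeve on two V supports (each 10 mm wide, 33 mm either side of the bay's middle, up to 51 mm high). At the sleeve's middle both sides are free down to the base, to grip from above across its diameter.
- unit: Roller unit, fixed; base 12 mm thick, x = -60..130, y = -85..85 mm, origin at its underside below the seat; x points from the forks to the pressure arm behind them, y along the roller's axis, z up. Two cheeks (y = 52..62 mm and mirrored, 104 mm clear between) have slots 14 mm wide, open upward, floor at z = 54. The +x prong is straight to z = 87, flared to z = 104; the -x wall ends at z = 60.
- seat (a point): Where the roller's centre is when fully home: on the slots' centreline, midway between the cheeks, 60 mm above the unit's underside. Axes as the unit's. The roller has 7 mm of end play to each side along y.
- mouth (a point): Where the roller's centre is when it rests on the jaws: 20 mm above the seat. A shaft laid between jaw lips and flared prongs (up to 8 mm off along x) slides here by itself and stays; forks and jaws are slippery. From here a push of about 9 to 19 N straight down on the middle of the sleeve drives it past both jaws, which spring back over it.
- nose_left (a point): Centre of the white round nose (12 mm in diameter, 8 mm wide) of the sprung jaw on the +y side; shut, it is at unit x = -6, y = 67, z = 70.5 mm, over the slot. The jaw is a slim upright steel lever on the cheek's outer face, hinged at x = -12, z = 22; above the nose its lip leans outward to x = -20, z = 95 mm.
- nose_right (a point): The same on the -y side (unit y = -67 mm).
- jaw_left (a joint): Angle of the +y jaw, rad: 0 = sprung shut, positive = pushed outward to -x; about 0.1 when the shaft passes.
- jaw_right (a joint): Angle of the -y jaw, rad, as jaw_left.
- presser (a joint): Angle of the pressure arm, rad: 0 = leaning back from the forks on its stop (the start), 0.45 = upright, about 2.1 = its bar lies on a roller that is home, about 1.9 on one still on the jaws, 2.35 = no roller. A 0.25 kg arm moved by its weight alone: pushed past upright towards the forks it falls onto the roller within a second; let go before that it falls back.
- presser_bar (a point): Middle of the steel bar at the pressure arm's free end: 14 mm in diameter, 70 mm long along the unit's y, 87 mm from the hinge. The arm's plate is 24 mm wide (y), 8 mm thick. At the start the bar's middle is at unit x = 123, z = 170 mm.
- presser_hinge (a point): The pressure arm's hinge, axis along y, at unit x = 85, z = 92 mm, between two posts (52 mm over both along y, 102 mm high). Behind the arm (+x) nothing stands higher than 50 mm on the unit: a closed gripper can come down there and push.
Not all that is in view belongs to the job. What is shaped like the roller but purple or yellow is not meant.

How it is judged:
By the outcome, as a careful person would: the job done as asked, in the order asked, and still so for the second after the job is handed in, with the robot touching nothing.
It also fails if it takes over 59 s, if anything falls off the work surface, if the arm or the gripper's body presses on something with over 40 N, if the wrist force passes 120 N, or if a joint passes its speed limit or range.

## Working session

There is one attempt and no reset: what is moved stays moved. The work goes in short steps, Python scripts to look and compute and a tool call to move; the robot and the scene stay as the last step left them, time stands still between calls to the robot, and variables do not carry over. Pictures are saved under pics/ and viewed, at most 10 in all, crops included, and the job is handed in when it is done.

Besides the shell and the picture viewer there is one more tool, called after "Request:" by a JSON object that holds its "method" and its "body", one argument or row to a line. servo_tool: Moves the arm, as the interface text tells. Its arguments: {"type":"object","properties":{"moves":{"type":"array"},"force":{"type":"number"}},"required":["moves"]}

```bash
mkdir -p pics; cat > h.py <<'E'
import numpy as np, cv2
from rig import readout, imaging, manip
from scipy.spatial.transform import Rotation as Rn
def cloud(name):
    s=readout.get_state(); im,d=imaging.get_image(name); c=imaging.calibration(name)
    K=np.array(c['intrinsics']); h,w=d.shape
    u,v=np.meshgrid(np.arange(w),np.arange(h))
    p=cv2.undistortPoints(np.stack([u,v],-1).reshape(-1,1,2).astype(np.float64),K,np.array(c['dist'])).reshape(h,w,2)
    P=np.concatenate([p*d[...,None],d[...,None]],-1).astype(float)
    if name=='wrist':
        H=np.array(c['hand_eye']); q=s['ee_rot']
        R=Rn.from_quat([q[1],q[2],q[3],q[0]]).as_matrix()
        W=(P@H[:3,:3].T+H[:3,3])@R.T+np.array(s['position'])
    else:
        W=(P-np.array(c['t']))@np.array(c['R'])
    W[d==0]=np.nan
    return im,d,W
def save(n,im): cv2.imwrite('pics/'+n,im[...,::-1])
E
python3 - <<'E'
from h import *
for n in ('scene','top'):
    im,d,W=cloud(n); save(n+'0.png',im); np.savez(n+'0.npz',im=im,W=W)
    print(n,np.nanmin(W,(0,1)),np.nanmax(W,(0,1)))
s=readout.get_state(); print(s)
E
```

```text
scene [-1.58321808 -0.75589296 -0.78163712] [1.42773761 2.54035999 0.78537168]
top [-0.43687192 -1.51258711 -0.77355695] [1.43274969 1.67217094 0.79374807]
{'clock': 0.1, 'qpos': array([-1.36801096e+00,  2.76534961e-01,  1.50597859e+00, -1.13730832e-05,
        1.36069836e+00, -1.21001661e-01]), 'qd': array([ 0.00135688, -0.00231481, -0.00200544,  0.00123707,  0.00050827,
        0.00034198]), 'effort': array([ 7.52318319e-04, -4.17699230e+01, -2.46406388e+01, -7.66466587e-05,
        5.90214288e-03,  1.53812272e-05]), 'position': array([ 0.18286361, -0.54479019,  0.30313542]), 'ee_rot': array([-8.08724218e-04,  9.86923327e-01,  1.61188369e-01, -3.86538637e-05]), 'contact_force': array([-0.19456062, -0.6405608 ,  0.0628492 ]), 'moment': array([ 0.07136691, -0.00648571, -0.04494076]), 'gripper_force': 0.0, 'width': 0.08561993094240145}
```

View pics/scene0.png

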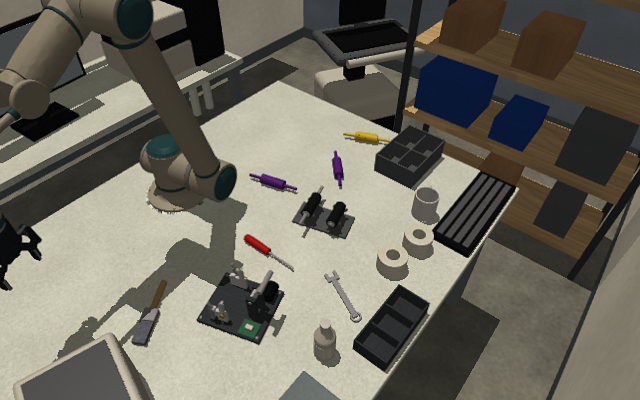

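View pics/top0.png

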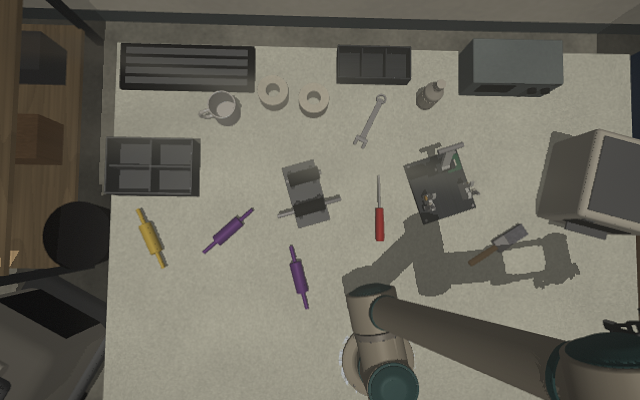

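The top view shows the cradle near (305,193) with the long roller at (309,205), and the unit near (440,185). The arm hinge side is up and to the right.

```bash
python3 - <<'E'
from h import *
for n,boxes in (('top',{'cradle':(270,150,350,235),'unit':(395,135,490,232)}),):
    f=np.load(n+'0.npz'); im,W=f['im'],f['W']
    print('table z',np.nanmedian(W[300:340,150:250,2]), np.nanstd(W[300:340,150:250,2]))
    for k,(a,b,c,e) in boxes.items():
        w=W[b:e,a:c].reshape(-1,3); I=im[b:e,a:c].reshape(-1,3).astype(int)
        print(k,'px center world',W[(b+e)//2,(a+c)//2])
        for lo,hi in ((.004,.02),(.03,.06),(.06,.12),(.12,.2)):
            m=(w[:,2]>lo)&(w[:,2]<hi)
            if m.sum()>5:
                print(lo,m.sum(),np.median(w[m],0),cv2.minAreaRect(w[m][:,:2].astype(np.float32)*1000))
        z=W[b:e,a:c,2]
        hm=np.clip(np.nan_to_num(z)/0.2*255,0,255).astype(np.uint8)
        v=np.hstack([cv2.resize(im[b:e,a:c],None,fx=4,fy=4,interpolation=2),cv2.resize(cv2.applyColorMap(hm,2)[...,::-1],None,fx=4,fy=4,interpolation=0)])
        save(k+'_crop.png',v); print(v.shape)
E
```

```text
table z -8.984564077296812e-05 0.0022165161775052106
cradle px center world [0.49613503 0.20434637 0.00437544]
0.004 1354 [0.49493994 0.2173312  0.00779166] ((496.1926574707031, 205.2706298828125), (254.0421905517578, 238.53187561035156), 0.2693057656288147)
0.03 233 [0.46882443 0.22739734 0.05622056] ((492.37689208984375, 219.865234375), (139.82611083984375, 189.04696655273438), 16.52045440673828)
0.06 789 [0.47068886 0.21604716 0.06930117] ((491.67864990234375, 221.29299926757812), (123.86569213867188, 187.3169403076172), 16.752347946166992)
(340, 640, 3)
unit px center world [ 0.52798708 -0.19734567  0.00937413]
0.004 2760 [ 0.50893754 -0.19065454  0.01206269] ((529.9007568359375, -199.559326171875), (295.6437072753906, 292.353759765625), 0.5367788076400757)
0.03 423 [ 0.5487126  -0.13460141  0.04661807] ((526.7608642578125, -176.79925537109375), (140.152099609375, 151.37496948242188), 18.714815139770508)
0.06 371 [ 0.55336851 -0.16687651  0.09555935] ((524.1420288085938, -188.41561889648438), (120.00889587402344, 143.48443603515625), 18.571794509887695)
0.12 243 [ 0.59514631 -0.16252887  0.1728996 ] ((591.738037109375, -163.94467163085938), (36.5235710144043, 70.41446685791016), 18.05219268798828)
(388, 760, 3)
```

View pics/unit_crop.png

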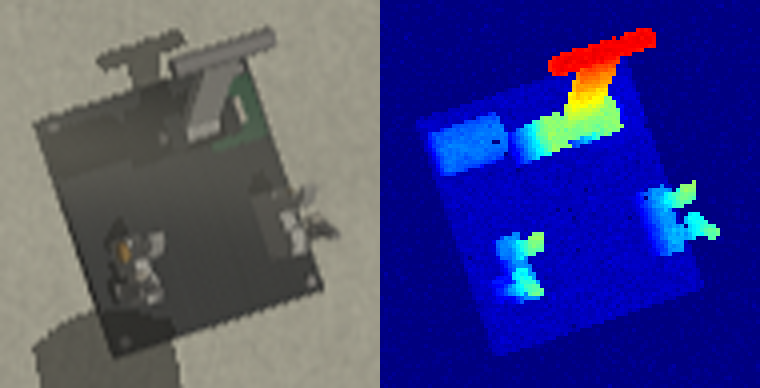

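View pics/cradle_crop.png

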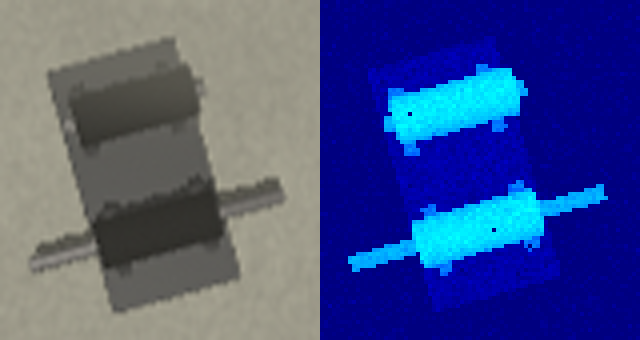

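```bash
python3 - <<'E'
from h import *
f=np.load('top0.npz'); im,W=f['im'],f['W']
def rect(box,lo,hi,ref):
    a,b,c,e=box; w=W[b:e,a:c]; z=cv2.medianBlur(np.nan_to_num(w[...,2]).astype(np.float32),5)
    m=((z>lo)&(z<hi)).astype(np.uint8)
    n,l,st,_=cv2.connectedComponentsWithStats(m); k=1+np.argmax(st[1:,4])
    p=w[(l==k)]; p=p[~np.isnan(p[:,0])]
    print(ref,len(p),cv2.minAreaRect(p[:,:2].astype(np.float32)*1000),np.median(p[:,2]))
    return p
rect((395,135,490,232),.006,.02,'unit base')
rect((270,150,350,235),.0045,.02,'cradle base')
# long roller
a,b,c,e=270,150,350,235
w=W[b:e,a:c].reshape(-1,3); 
for nm,cx in (('long',(.468,.217)),('short',(.53,.23))):
    m=(w[:,2]>.045)&(w[:,2]<.085)
    th=np.radians(17); u=np.array([np.cos(th),np.sin(th)])
    rel=(w[:,:2]-np.array(cx))@u; m&=abs(rel)<.035
    p=w[m]; s=p[p[:,2]>.063]
    r=cv2.minAreaRect(s[:,:2].astype(np.float32)*1000); print(nm,r, cv2.minAreaRect(p[:,:2].astype(np.float32)*1000))
    q=p[:,:2]-p[:,:2].mean(0); v=np.linalg.svd(q,full_matrices=False)[2][0]; print('axis',v,np.degrees(np.arctan2(-v[0]*np.sign(v[1]),abs(v[1]))),p.mean(0))
# bar
a,b,c,e=395,135,490,232
w=W[b:e,a:c].reshape(-1,3); p=w[w[:,2]>.165]
print('bar',len(p),cv2.minAreaRect(p[:,:2].astype(np.float32)*1000),p[:,2].max())
c=imaging.calibration('wrist'); print(c['hand_eye'],c['intrinsics'])
t=imaging.calibration('top'); print(-np.array(t['R']).T@t['t'])
E
```

```text
unit base 2538 ((523.1463012695312, -195.29830932617188), (194.62460327148438, 184.27342224121094), 18.587697982788086) 0.012384390205902623
cradle base 868 ((523.8756713867188, 224.16200256347656), (130.37339782714844, 105.38220977783203), 15.789325714111328) 0.008184674847818079
long ((446.0075378417969, 222.57164001464844), (30.723655700683594, 151.28973388671875), 16.583763122558594) ((454.37109375, 208.87628173828125), (38.93719482421875, 189.56935119628906), 16.583763122558594)
axis [ 0.28418121 -0.95877059] 16.50991156468039 [0.45058661 0.20831283 0.06566307]
short ((537.581787109375, 224.73443603515625), (32.15558624267578, 92.37438201904297), 16.037981033325195) ((537.0509643554688, 224.8931884765625), (50.206024169921875, 105.0603256225586), 15.77210521697998)
axis [ 0.27458135 -0.96156387] 15.93706681878684 [0.53599302 0.2254119  0.06619031]
bar 146 ((602.3302001953125, -160.49241638183594), (14.242390632629395, 70.41446685791016), 18.05219268798828) 0.18191079764644885
[[ 4.84393153e-04 -9.61582015e-01 -2.74517383e-01  6.89955156e-02]
 [ 9.99999482e-01  2.20064632e-04  9.93681007e-04  5.73677262e-04]
 [-8.95094218e-04 -2.74517722e-01  9.61581624e-01 -6.93476156e-02]
 [ 0.00000000e+00  0.00000000e+00  0.00000000e+00  1.00000000e+00]] [[293.99428976   0.         317.26797343]
 [  0.         293.99428976 200.11336022]
 [  0.           0.           1.        ]]
[0.3908331  0.21897551 1.16540125]
```

The unit's yaw is about 18.4° and the cradle's about 16.2°. The tool's x axis is already along the unit's x, so I'm moving to a close wrist view of the unit.

Request:
{"method": "servo_tool", "body": {
  "moves": [
    {"dp":[0.15,-0.08,-0.01],"delta_rot":[0,0,0],"fingers":1},
    {"dp":[0.22,-0.115,-0.015],"delta_rot":[0,0,0],"fingers":1},
    {"dp":[0.22,-0.115,-0.015],"delta_rot":[0,0,0],"fingers":1},
    {"dp":[0.22,-0.115,-0.015],"delta_rot":[0,0,0],"fingers":1},
    {"dp":[0.22,-0.115,-0.015],"delta_rot":[0,0,0],"fingers":1}
  ]
}}

```text
clock: 0.6
position: [0.3447, -0.3756, 0.3177]
ee_rot: [-0.0, 0.987, 0.161, -0.0]
contact_force: [0.6, 0.0, 0.9]
width: 0.0853
gripper_force: 0.0
```

Request:
{"method": "servo_tool", "body": {
  "moves": [
    {"dp":[0.22,-0.115,-0.015],"delta_rot":[0,0,0],"fingers":1},
    {"dp":[0.22,-0.115,-0.015],"delta_rot":[0,0,0],"fingers":1},
    {"dp":[0.22,-0.115,-0.015],"delta_rot":[0,0,0],"fingers":1},
    {"dp":[0.22,-0.115,-0.015],"delta_rot":[0,0,0],"fingers":1},
    {"dp":[0.22,-0.115,-0.015],"delta_rot":[0,0,0],"fingers":1}
  ]
}}

```text
clock: 1.1
position: [0.5168, -0.1964, 0.3328]
ee_rot: [0.0, 0.987, 0.161, -0.0]
contact_force: [0.9, -0.5, -0.9]
width: 0.0849
gripper_force: 0.0
```

Request:
{"method": "servo_tool", "body": {
  "moves": [
    {"dp":[0.07,-0.04,-0.005],"delta_rot":[0,0,0],"fingers":1},
    {"dp":[0,0,0],"delta_rot":[0,0,0],"fingers":1},
    {"dp":[0,0,0],"delta_rot":[0,0,0],"fingers":1}
  ]
}}

```text
clock: 1.4
position: [0.526, -0.1864, 0.3334]
ee_rot: [0.0, 0.987, 0.161, -0.001]
contact_force: [0.8, -0.2, -0.8]
width: 0.0853
gripper_force: 0.0
```

```bash
python3 - <<'E'
from h import *
im,d,W=cloud('wrist'); np.savez('w1.npz',im=im,W=W)
hm=np.clip(np.nan_to_num(W[...,2])/0.2*255,0,255).astype(np.uint8)
save('w1.png',im)
z=W[...,2]
m=((cv2.medianBlur(np.nan_to_num(z).astype(np.float32),5)>.007)&(cv2.medianBlur(np.nan_to_num(z).astype(np.float32),5)<.017)).astype(np.uint8)
m=cv2.morphologyEx(m,cv2.MORPH_OPEN,np.ones((7,7)))
n,l,st,_=cv2.connectedComponentsWithStats(m); k=1+np.argmax(st[1:,4]); p=W[l==k]; print(len(p),cv2.minAreaRect(p[:,:2].astype(np.float32)*1000),np.median(p[:,2]))
# unit-frame from approx pose
th=np.radians(18.4); R=np.array([[np.cos(th),-np.sin(th)],[np.sin(th),np.cos(th)]])
U=(W[...,:2]-np.array([.487,-.200]))@R
sel=lambda x0,x1,y0,y1,z0,z1:(U[...,0]>x0)&(U[...,0]<x1)&(U[...,1]>y0)&(U[...,1]<y1)&(z>z0)&(z<z1)
def rp(n,mm):
    q=np.c_[U[mm],z[mm]]
    if len(q): print(n,len(q),np.percentile(q,[1,50,99],axis=0).round(4).tolist(), [round(x,1) for x in (*cv2.minAreaRect(q[:,:2].astype(np.float32)*1000)[0],*cv2.minAreaRect(q[:,:2].astype(np.float32)*1000)[1],cv2.minAreaRect(q[:,:2].astype(np.float32)*1000)[2])])
rp('bar',sel(.08,.16,-.06,.06,.168,.2))
rp('posts',sel(.05,.11,-.05,.05,.085,.108))
rp('forkL',sel(-.05,.05,.03,.09,.03,.12))
rp('forkR',sel(-.05,.05,-.09,-.03,.03,.12))
rp('forkLtop',sel(-.05,.05,.03,.09,.075,.12))
rp('forkRtop',sel(-.05,.05,-.09,-.03,.075,.12))
E
```

```text
10920 ((519.212890625, -188.32028198242188), (187.10736083984375, 164.8644561767578), 18.672605514526367) nan
bar 1697 [[0.1162, -0.0334, 0.1715], [0.1224, 0.0003, 0.1755], [0.1286, 0.0344, 0.1777]] [122.7, 0.4, 13.0, 69.5, 0.3]
posts 1005 [[0.0717, -0.0279, 0.0923], [0.0838, 0.0002, 0.1011], [0.0976, 0.028, 0.1074]] [84.4, 0.0, 26.3, 58.1, 0.3]
forkL 805 [[-0.0252, 0.0514, 0.032], [-0.0022, 0.0577, 0.0623], [0.0241, 0.0703, 0.1031]] [-1.1, 61.1, 50.9, 19.5, 0.2]
forkR 807 [[-0.0251, -0.0713, 0.0321], [-0.0013, -0.0586, 0.0609], [0.0246, -0.0524, 0.1035]] [-0.4, -62.1, 50.8, 19.5, 0.2]
forkLtop 303 [[-0.0213, 0.0515, 0.0751], [-0.0035, 0.0625, 0.0881], [0.0214, 0.0706, 0.1036]] [0.4, 61.5, 13.7, 45.5, 69.5]
forkRtop 311 [[-0.0205, -0.0715, 0.0753], [0.0071, -0.0623, 0.0886], [0.0216, -0.0524, 0.1039]] [0.7, -62.2, 45.7, 14.0, 19.2]
```

View pics/w1.png

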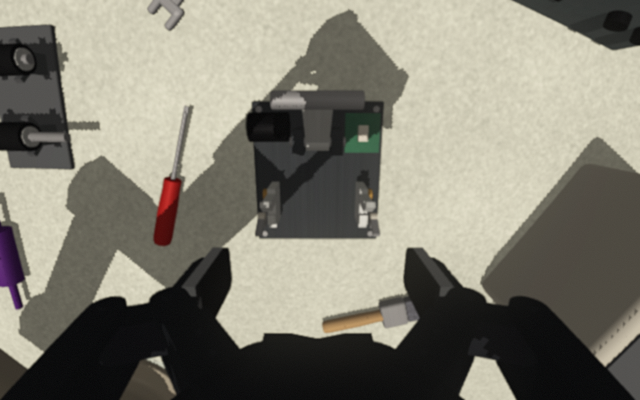

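The unit is found: origin about (0.4865, -0.200), yaw about 18.7°. In the picture the forks are at (270,210) and (365,210), and the bar is at (318,100). Next I'll turn 88° and go over the roller.

Request:
{"method": "servo_tool", "body": {
  "moves": [
    {"dp":[0,0,0],"delta_rot":[0,0,-0.96],"fingers":1},
    {"dp":[0,0,0],"delta_rot":[0,0,-0.96],"fingers":1},
    {"dp":[0,0,0],"delta_rot":[0,0,-0.96],"fingers":1},
    {"dp":[0,0,0],"delta_rot":[0,0,-0.96],"fingers":1},
    {"dp":[0,0,0],"delta_rot":[0,0,-0.96],"fingers":1}
  ]
}}

```text
clock: 1.95
position: [0.5252, -0.1879, 0.3338]
ee_rot: [0.0, 0.92, 0.392, -0.0]
contact_force: [0.1, 0.5, -0.1]
width: 0.0854
gripper_force: 0.0
```

Request:
{"method": "servo_tool", "body": {
  "moves": [
    {"dp":[0,0,0],"delta_rot":[0,0,-0.96],"fingers":1},
    {"dp":[0,0,0],"delta_rot":[0,0,-0.96],"fingers":1},
    {"dp":[0,0,0],"delta_rot":[0,0,-0.96],"fingers":1},
    {"dp":[0,0,0],"delta_rot":[0,0,-0.96],"fingers":1},
    {"dp":[0,0,0],"delta_rot":[0,0,-0.96],"fingers":1}
  ]
}}

```text
clock: 2.45
position: [0.5252, -0.1879, 0.3338]
ee_rot: [-0.0, 0.801, 0.599, -0.0]
contact_force: [-0.3, -0.9, -1.0]
width: 0.0854
gripper_force: 0.0
```

Request:
{"method": "servo_tool", "body": {
  "moves": [
    {"dp":[0,0,0],"delta_rot":[0,0,-0.96],"fingers":1},
    {"dp":[0,0,0],"delta_rot":[0,0,-0.96],"fingers":1},
    {"dp":[0,0,0],"delta_rot":[0,0,-0.96],"fingers":1},
    {"dp":[0,0,0],"delta_rot":[0,0,-0.96],"fingers":1},
    {"dp":[0,0,0],"delta_rot":[0,0,-0.96],"fingers":1}
  ]
}}

```text
clock: 2.95
position: [0.5252, -0.1879, 0.3338]
ee_rot: [-0.0, 0.635, 0.772, -0.0]
contact_force: [0.4, -0.2, -0.7]
width: 0.0856
gripper_force: 0.0
```

Request:
{"method": "servo_tool", "body": {
  "moves": [
    {"dp":[0,0,0],"delta_rot":[0,0,-0.96],"fingers":1},
    {"dp":[0.1,0.01,0.02],"delta_rot":[0,0,0],"fingers":1},
    {"dp":[0.22,0.022,0.046],"delta_rot":[0,0,0],"fingers":1},
    {"dp":[0.22,0.022,0.046],"delta_rot":[0,0,0],"fingers":1},
    {"dp":[0.22,0.022,0.046],"delta_rot":[0,0,0],"fingers":1}
  ]
}}

```text
clock: 3.45
position: [0.4961, -0.0351, 0.3017]
ee_rot: [-0.0, 0.6, 0.8, -0.0]
contact_force: [1.4, -0.8, -0.2]
width: 0.0858
gripper_force: 0.0
```

Request:
{"method": "servo_tool", "body": {
  "moves": [
    {"dp":[0.22,0.022,0.046],"delta_rot":[0,0,0],"fingers":1},
    {"dp":[0.22,0.022,0.046],"delta_rot":[0,0,0],"fingers":1},
    {"dp":[0.22,0.022,0.046],"delta_rot":[0,0,0],"fingers":1},
    {"dp":[0.22,0.022,0.046],"delta_rot":[0,0,0],"fingers":1},
    {"dp":[0.22,0.022,0.046],"delta_rot":[0,0,0],"fingers":1}
  ]
}}

```text
clock: 3.95
position: [0.4545, 0.182, 0.2559]
ee_rot: [-0.0, 0.599, 0.801, -0.0]
contact_force: [1.2, 1.0, -0.4]
width: 0.0855
gripper_force: 0.0
```

Request:
{"method": "servo_tool", "body": {
  "moves": [
    {"dp":[0.14,0.015,0.025],"delta_rot":[0,0,0],"fingers":1},
    {"dp":[0,0,0],"delta_rot":[0,0,0],"fingers":1},
    {"dp":[0,0,0],"delta_rot":[0,0,0],"fingers":1}
  ]
}}

```text
clock: 4.25
position: [0.4502, 0.2084, 0.251]
ee_rot: [-0.0, 0.598, 0.802, -0.001]
contact_force: [0.2, -0.0, 0.4]
width: 0.0856
gripper_force: 0.0
```

```bash
python3 - <<'E'
from h import *
s=readout.get_state(); print(s['position'],s['ee_rot'],s['qpos'])
im,d,W=cloud('wrist'); save('w2.png',im); np.savez('w2.npz',im=im,W=W)
th=np.radians(16.4); R=np.array([[np.cos(th),-np.sin(th)],[np.sin(th),np.cos(th)]])
U=(W[...,:2]-np.array([.4515,.209]))@R; z=W[...,2]
def rp(n,m):
    q=np.c_[U[m],z[m]]; r=cv2.minAreaRect(q[:,:2].astype(np.float32)*1000); print(n,len(q),np.percentile(q,[1,50,99],axis=0).round(4).tolist(),r)
g=(abs(U[...,0])<.03)&(abs(U[...,1])<.12)
rp('sleeve',g&(z>.064)&(z<.085)&(abs(U[...,1])<.06))
rp('shaft',g&(z>.053)&(z<.075)&(abs(U[...,1])>.058))
q=U[g&(z>.05)&(z<.085)&(abs(U[...,1])<.1)]; print(np.polyfit(q[:,1],q[:,0],1))
E
```

```text
[0.45016795 0.20844455 0.25103904] [-4.81132559e-05  5.97992157e-01  8.01501687e-01 -6.50789734e-04] [ 2.93700419e-01  1.95737153e-01  1.75302830e+00 -7.48331353e-04
  1.19393148e+00  5.16750470e-03]
sleeve 3193 [[-0.0172, -0.0441, 0.0643], [-0.0026, 0.0038, 0.07], [0.0114, 0.0449, 0.0726]] ((-2.6337900161743164, 0.2358856201171875), (30.311534881591797, 91.33504486083984), 0.011547564528882504)
shaft 990 [[-0.0088, -0.0934, 0.0535], [-0.0027, 0.0648, 0.0586], [0.0028, 0.0942, 0.0608]] ((-2.939311981201172, -0.062164306640625), (189.14263916015625, 11.99264907836914), 89.89259338378906)
[-0.00194312 -0.00255996]
```

The roller centre is at (0.449, 0.208) and the yaw is aligned. I'm descending to grasp.

Request:
{"method": "servo_tool", "body": {
  "moves": [
    {"dp":[0,-0.006,0.15],"delta_rot":[0,0,0],"fingers":1},
    {"dp":[0,0,0.2],"delta_rot":[0,0,0],"fingers":1},
    {"dp":[0,0,0.2],"delta_rot":[0,0,0],"fingers":1},
    {"dp":[0,0,0.11],"delta_rot":[0,0,0],"fingers":1},
    {"dp":[0,0,0.055],"delta_rot":[0,0,0],"fingers":1}
  ]
}}

```text
clock: 4.8
position: [0.4491, 0.2065, 0.1065]
ee_rot: [-0.001, 0.599, 0.801, -0.002]
contact_force: [-0.5, -0.0, 0.6]
width: 0.0857
gripper_force: 0.0
```

Request:
{"method": "servo_tool", "body": {
  "force": 50,
  "moves": [
    {"dp":[0,0,0],"delta_rot":[0,0,0],"fingers":0.6},
    {"dp":[0,0,0],"delta_rot":[0,0,0],"fingers":0.3},
    {"dp":[0,0,0],"delta_rot":[0,0,0],"fingers":0.2},
    {"dp":[0,0,0],"delta_rot":[0,0,0],"fingers":0.2},
    {"dp":[0,0,0],"delta_rot":[0,0,0],"fingers":0.2}
  ]
}}

```text
clock: 5.3
position: [0.4495, 0.2081, 0.1099]
ee_rot: [0.0, 0.598, 0.802, -0.0]
contact_force: [-3.7, -2.1, 5.9]
width: 0.0347
gripper_force: 49.0
```

Request:
{"method": "servo_tool", "body": {
  "force": 50,
  "moves": [
    {"dp":[0,0,0],"delta_rot":[0,0,0],"fingers":0.2},
    {"dp":[0,0,0],"delta_rot":[0,0,0],"fingers":0.2},
    {"dp":[0,0,0],"delta_rot":[0,0,0],"fingers":0.2}
  ]
}}

```text
clock: 5.6
position: [0.4494, 0.2081, 0.1099]
ee_rot: [0.0, 0.598, 0.802, -0.0]
contact_force: [-3.5, -2.2, 5.9]
width: 0.0347
gripper_force: 49.0
```

Request:
{"method": "servo_tool", "body": {
  "moves": [
    {"dp":[0,0,-0.1],"delta_rot":[0,0,0],"fingers":0.2},
    {"dp":[0,0,-0.2],"delta_rot":[0,0,0],"fingers":0.2},
    {"dp":[0,0,-0.2],"delta_rot":[0,0,0],"fingers":0.2},
    {"dp":[0,0,-0.15],"delta_rot":[0,0,0],"fingers":0.2},
    {"dp":[0,0,-0.05],"delta_rot":[0,0,0],"fingers":0.2}
  ]
}}

```text
clock: 6.1
position: [0.4513, 0.2089, 0.2521]
ee_rot: [0.002, 0.598, 0.802, 0.003]
contact_force: [0.4, 1.5, -4.0]
width: 0.0348
gripper_force: 51.2
```

Request:
{"method": "servo_tool", "body": {
  "moves": [
    {"dp":[-0.05,-0.01,0],"delta_rot":[0,0,0],"fingers":0.2},
    {"dp":[-0.15,-0.03,0],"delta_rot":[0,0,0],"fingers":0.2},
    {"dp":[-0.2,-0.04,0],"delta_rot":[0,0,0],"fingers":0.2},
    {"dp":[-0.2,-0.04,0],"delta_rot":[0,0,0],"fingers":0.2},
    {"dp":[-0.2,-0.04,0],"delta_rot":[0,0,0],"fingers":0.2}
  ]
}}

```text
clock: 6.6
position: [0.4633, 0.044, 0.2459]
ee_rot: [-0.002, 0.598, 0.802, -0.002]
contact_force: [0.6, -0.6, -3.5]
width: 0.0343
gripper_force: 51.1
```

Request:
{"method": "servo_tool", "body": {
  "moves": [
    {"dp":[-0.2,-0.04,0],"delta_rot":[0,0,0],"fingers":0.2},
    {"dp":[-0.2,-0.04,0],"delta_rot":[0,0,0],"fingers":0.2},
    {"dp":[-0.2,-0.04,0],"delta_rot":[0,0,0],"fingers":0.2},
    {"dp":[-0.2,-0.04,0],"delta_rot":[0,0,0],"fingers":0.2},
    {"dp":[-0.2,-0.04,0],"delta_rot":[0,0,0],"fingers":0.2}
  ]
}}

```text
clock: 7.1
position: [0.4818, -0.1589, 0.2457]
ee_rot: [-0.002, 0.598, 0.801, -0.001]
contact_force: [1.1, 0.7, -2.7]
width: 0.0344
gripper_force: 51.1
```

Request:
{"method": "servo_tool", "body": {
  "moves": [
    {"dp":[-0.15,-0.03,0],"delta_rot":[0,0,0],"fingers":0.2},
    {"dp":[-0.06,-0.02,0],"delta_rot":[0,0,-0.19],"fingers":0.2},
    {"dp":[0,0,0],"delta_rot":[0,0,-0.19],"fingers":0.2},
    {"dp":[0,0,0],"delta_rot":[0,0,0],"fingers":0.2},
    {"dp":[0,0,0],"delta_rot":[0,0,0],"fingers":0.2}
  ]
}}

```text
clock: 7.6
position: [0.4851, -0.1992, 0.2472]
ee_rot: [-0.001, 0.582, 0.813, 0.0]
contact_force: [0.0, 0.6, -2.9]
width: 0.0344
gripper_force: 51.1
```

```bash
cat > chk.py <<'E'
from h import *
import sys
s=readout.get_state(); q=s['ee_rot']; print(s['clock'],s['position'],'yaw',np.degrees(2*np.arctan2(q[2],q[1])),s['width'],s['gripper_force'])
o=np.array([.4865,-.2]); yaw=np.radians(18.7)
R=np.array([[np.cos(yaw),-np.sin(yaw)],[np.sin(yaw),np.cos(yaw)]])
print('TCP in unit',(s['position'][:2]-o)@R)
for n in sys.argv[2:]:
    im,d,W=cloud(n); U=(W[...,:2]-o)@R; z=W[...,2]
    np.savez(sys.argv[1]+n,im=im,U=U,z=z); save(sys.argv[1]+n+'.png',im)
E
python3 chk.py a wrist
python3 - <<'E'
import numpy as np,cv2
f=np.load('awrist.npz'); U,z=f['U'],f['z']
for lo,hi in ((.15,.24),):
  m=(abs(U[...,0])<.03)&(abs(U[...,1])<.12)&(z>lo)&(z<hi)
  for k,g in (('shaft+',m&(U[...,1]>.05)),('shaft-',m&(U[...,1]<-.05)),('sleeve',m&(abs(U[...,1])<.05))):
    q=np.c_[U[g],z[g]]; print(k,len(q), np.percentile(q,[1,50,99],axis=0).round(4).tolist() if len(q) else '')
E
```

```text
7.6 [ 0.48513842 -0.19919251  0.24720639] yaw 108.75710476677088 0.03443898834123539 51.065760254859924
TCP in unit [-0.00103081  0.00120141]
shaft+ 3603 [[-0.0075, 0.0505, 0.1911], [-0.0016, 0.0751, 0.1961], [0.0042, 0.0964, 0.1982]]
shaft- 0 
sleeve 17020 [[-0.0286, -0.0242, 0.185], [-0.0014, 0.0125, 0.2071], [0.0272, 0.0482, 0.2322]]
```

Request:
{"method": "servo_tool", "body": {
  "moves": [
    {"dp":[-0.006,0.007,0.05],"delta_rot":[0,0,0],"fingers":0.2},
    {"dp":[0,0,0.14],"delta_rot":[0,0,0],"fingers":0.2},
    {"dp":[0,0,0.14],"delta_rot":[0,0,0],"fingers":0.2},
    {"dp":[0,0,0.1],"delta_rot":[0,0,0],"fingers":0.2},
    {"dp":[0,0,0.05],"delta_rot":[0,0,0],"fingers":0.2}
  ]
}}

```text
clock: 8.15
position: [0.4866, -0.1997, 0.15]
ee_rot: [-0.002, 0.582, 0.813, -0.0]
contact_force: [-1.6, -0.4, -2.8]
width: 0.0342
gripper_force: 51.0
```

Request:
{"method": "servo_tool", "body": {
  "moves": [
    {"dp":[0,0,0.03],"delta_rot":[0,0,0],"fingers":0.2},
    {"dp":[0,0,0.02],"delta_rot":[0,0,0],"fingers":0.2},
    {"dp":[0,0,0.01],"delta_rot":[0,0,0],"fingers":0.2},
    {"dp":[0,0,0],"delta_rot":[0,0,0],"fingers":0.2}
  ]
}}

```text
clock: 8.55
position: [0.488, -0.2012, 0.1408]
ee_rot: [0.001, 0.583, 0.813, 0.0]
contact_force: [-0.6, 0.7, -3.4]
width: 0.0345
gripper_force: 51.0
```

```bash
python3 chk.py b wrist
python3 - <<'E'
import numpy as np
f=np.load('bwrist.npz'); U,z=f['U'],f['z']
m=(abs(U[...,0])<.02)&(z>.07)&(z<.12)&(U[...,1]>.072)&(U[...,1]<.12)
q=np.c_[U[m],z[m]]; print(len(q),np.percentile(q,[1,50,99],axis=0).round(4).tolist())
E
```

```text
8.55 [ 0.48799547 -0.20118129  0.14076561] yaw 108.73922633153965 0.034525602218954114 51.03913486003876
TCP in unit [ 0.00103779 -0.0015984 ]
1816 [[-0.0054, 0.0721, 0.0843], [0.0006, 0.0832, 0.0894], [0.0065, 0.0937, 0.0915]]
```

View pics/bwrist.png

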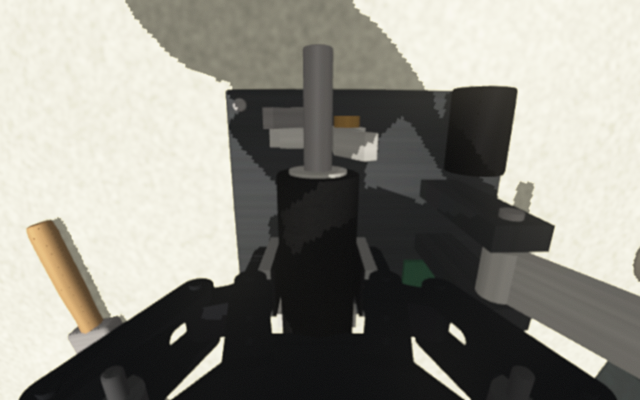

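The shaft end at (318,110) lies between the jaw lip and the prong, with its axis about 5 mm above the mouth. I'm lowering it the rest of the way.

Request:
{"method": "servo_tool", "body": {
  "moves": [
    {"dp":[0,0,0.01],"delta_rot":[0,0,0],"fingers":0.2},
    {"dp":[0,0,0.01],"delta_rot":[0,0,0],"fingers":0.2},
    {"dp":[0,0,0.005],"delta_rot":[0,0,0],"fingers":0.2},
    {"dp":[0,0,0],"delta_rot":[0,0,0],"fingers":0.2}
  ]
}}

```text
clock: 9.0
position: [0.4885, -0.2012, 0.1358]
ee_rot: [0.001, 0.583, 0.813, 0.0]
contact_force: [1.3, 0.5, -1.1]
width: 0.0345
gripper_force: 51.4
```

Request:
{"method": "servo_tool", "body": {
  "moves": [
    {"dp":[0,0,0],"delta_rot":[0,0,0],"fingers":0.5},
    {"dp":[0,0,0],"delta_rot":[0,0,0],"fingers":0.7},
    {"dp":[0,0,0],"delta_rot":[0,0,0],"fingers":0.8},
    {"dp":[0,0,0],"delta_rot":[0,0,0],"fingers":0.8},
    {"dp":[0,0,0],"delta_rot":[0,0,0],"fingers":0.8}
  ]
}}

```text
clock: 9.5
position: [0.4876, -0.2011, 0.1353]
ee_rot: [0.0, 0.583, 0.813, -0.0]
contact_force: [-0.7, -0.0, 0.1]
width: 0.0682
gripper_force: 0.0
```

Request:
{"method": "servo_tool", "body": {
  "moves": [
    {"dp":[0,0,-0.05],"delta_rot":[0,0,0],"fingers":0.8},
    {"dp":[0,0,-0.15],"delta_rot":[0,0,0],"fingers":0.8},
    {"dp":[0,0,-0.15],"delta_rot":[0,0,0],"fingers":0.8},
    {"dp":[0,0,-0.05],"delta_rot":[0,0,0],"fingers":0.8},
    {"dp":[0,0,0],"delta_rot":[0,0,0],"fingers":0.4}
  ]
}}

```text
clock: 10.0
position: [0.4885, -0.2015, 0.2172]
ee_rot: [0.002, 0.583, 0.813, 0.0]
contact_force: [0.7, -0.3, 0.0]
width: 0.0552
gripper_force: 0.0
```

Request:
{"method": "servo_tool", "body": {
  "moves": [
    {"dp":[0,0,0],"delta_rot":[0,0,0],"fingers":0},
    {"dp":[0,0,0],"delta_rot":[0,0,0],"fingers":0},
    {"dp":[0,0,0],"delta_rot":[0,0,0],"fingers":0},
    {"dp":[0,0,0],"delta_rot":[0,0,0],"fingers":0},
    {"dp":[0,0,0],"delta_rot":[0,0,0],"fingers":0}
  ]
}}

```text
clock: 10.5
position: [0.4875, -0.2009, 0.2147]
ee_rot: [-0.001, 0.583, 0.813, -0.0]
contact_force: [-0.4, -0.6, 0.6]
width: 0.0003
gripper_force: 0.0
```

```bash
cat > ro.py <<'E'
import numpy as np,sys
for n in sys.argv[1:]:
    f=np.load(n+'.npz'); U,z=f['U'],f['z']
    for k,a,b,r in (('shaft+',.072,.12,.02),('shaft-',-.12,-.072,.02),('sleeve',-.044,.044,.03)):
        m=(abs(U[...,0])<r)&(z>.05)&(z<.115)&(U[...,1]>a)&(U[...,1]<b)
        q=np.c_[U[m],z[m]]; print(n,k,len(q),np.percentile(q,[2,50,98],axis=0).round(4).tolist() if len(q) else '')
E
python3 chk.py c wrist top scene; python3 ro.py cwrist ctop cscene
```

```text
10.5 [ 0.48749503 -0.20094972  0.21473122] yaw 108.73345188360426 0.0002504677578992241 0.0
TCP in unit [ 0.00063801 -0.00121861]
cwrist shaft+ 636 [[-0.0043, 0.0726, 0.0795], [0.0016, 0.0832, 0.0842], [0.0075, 0.0932, 0.0861]]
cwrist shaft- 95 [[-0.0035, -0.0957, 0.0822], [0.0006, -0.0908, 0.0848], [0.0039, -0.0857, 0.086]]
cwrist sleeve 4326 [[-0.0153, -0.0182, 0.0824], [0.0017, 0.0163, 0.0947], [0.0183, 0.0435, 0.0978]]
ctop shaft+ 32 [[-0.004, 0.0739, 0.0779], [0.0012, 0.0851, 0.0857], [0.0069, 0.0931, 0.0897]]
ctop shaft- 0 
ctop sleeve 297 [[-0.0153, -0.0309, 0.079], [0.0032, 0.0135, 0.0941], [0.0187, 0.0432, 0.1001]]
cscene shaft+ 27 [[-0.0028, 0.0727, 0.08], [0.0036, 0.0828, 0.0861], [0.0086, 0.0935, 0.0899]]
cscene shaft- 54 [[-0.0124, -0.0967, 0.0748], [0.0043, -0.0847, 0.0837], [0.0094, -0.0723, 0.0883]]
cscene sleeve 385 [[-0.0103, -0.0422, 0.0763], [0.0093, -0.0038, 0.095], [0.0213, 0.0416, 0.1009]]
```

View pics/cwrist.png

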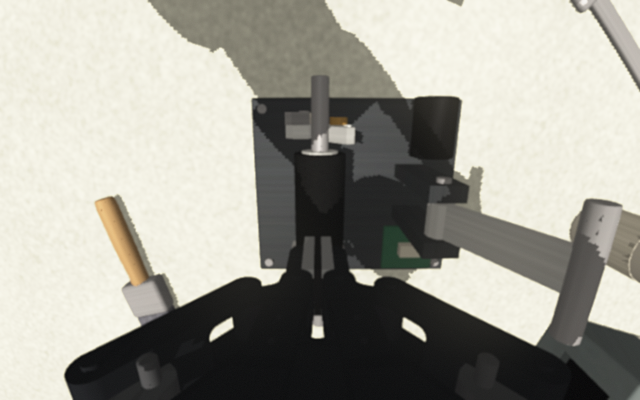

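The roller rests on both jaws with its axis at about z = 0.080; its shaft end is at (320,110). Now I'll press with the closed fingers.

Request:
{"method": "servo_tool", "body": {
  "moves": [
    {"dp":[0,0.003,0.08],"delta_rot":[0,0,0],"fingers":0},
    {"dp":[0,0,0.08],"delta_rot":[0,0,0],"fingers":0},
    {"dp":[0,0,0.04],"delta_rot":[0,0,0],"fingers":0},
    {"dp":[0,0,0.015],"delta_rot":[0,0,0],"fingers":0},
    {"dp":[0,0,0],"delta_rot":[0,0,0],"fingers":0}
  ]
}}

```text
clock: 11.15
position: [0.4882, -0.2009, 0.1722]
ee_rot: [-0.0, 0.583, 0.813, -0.0]
contact_force: [-0.2, 0.1, -0.3]
width: -0.0001
gripper_force: 0.0
```

Request:
{"method": "servo_tool", "body": {
  "moves": [
    {"dp":[0,0,0.015],"delta_rot":[0,0,0],"fingers":0},
    {"dp":[0,0,0.01],"delta_rot":[0,0,0],"fingers":0},
    {"dp":[0,0,0],"delta_rot":[0,0,0],"fingers":0}
  ]
}}

```text
clock: 11.45
position: [0.4893, -0.2015, 0.1687]
ee_rot: [0.002, 0.583, 0.813, 0.0]
contact_force: [0.5, -0.6, 4.2]
width: -0.0001
gripper_force: 2.0
```

Request:
{"method": "servo_tool", "body": {
  "moves": [
    {"dp":[0,0,0.01],"delta_rot":[0,0,0],"fingers":0},
    {"dp":[0,0,0.01],"delta_rot":[0,0,0],"fingers":0},
    {"dp":[0,0,0],"delta_rot":[0,0,0],"fingers":0}
  ]
}}

```text
clock: 11.75
position: [0.4877, -0.2005, 0.1627]
ee_rot: [-0.001, 0.583, 0.813, -0.0]
contact_force: [0.2, 0.0, -0.2]
width: 0.0001
gripper_force: 0.0
```

Request:
{"method": "servo_tool", "body": {
  "moves": [
    {"dp":[0,0,0.02],"delta_rot":[0,0,0],"fingers":0},
    {"dp":[0,0,0.015],"delta_rot":[0,0,0],"fingers":0},
    {"dp":[0,0,0],"delta_rot":[0,0,0],"fingers":0}
  ]
}}

```text
clock: 12.05
position: [0.4878, -0.2006, 0.1557]
ee_rot: [-0.001, 0.583, 0.813, -0.0]
contact_force: [0.9, 0.6, -0.8]
width: 0.0001
gripper_force: 0.0
```

Request:
{"method": "servo_tool", "body": {
  "moves": [
    {"dp":[0,0,0.01],"delta_rot":[0,0,0],"fingers":0},
    {"dp":[0,0,0.01],"delta_rot":[0,0,0],"fingers":0},
    {"dp":[0,0,0],"delta_rot":[0,0,0],"fingers":0}
  ]
}}

```text
clock: 12.35
position: [0.4879, -0.2007, 0.1517]
ee_rot: [-0.001, 0.583, 0.813, -0.0]
contact_force: [0.2, 0.2, 0.4]
width: 0.0002
gripper_force: 0.0
```

Request:
{"method": "servo_tool", "body": {
  "moves": [
    {"dp":[0,0,0.01],"delta_rot":[0,0,0],"fingers":0},
    {"dp":[0,0,0.005],"delta_rot":[0,0,0],"fingers":0},
    {"dp":[0,0,0],"delta_rot":[0,0,0],"fingers":0}
  ]
}}

```text
clock: 12.65
position: [0.4887, -0.2008, 0.1504]
ee_rot: [0.001, 0.583, 0.813, 0.0]
contact_force: [-0.6, 0.9, 7.5]
width: -0.0003
gripper_force: 3.5
```

```bash
python3 chk.py d wrist scene; python3 ro.py dwrist dscene
```

```text
12.65 [ 0.48865827 -0.20077608  0.15037726] yaw 108.7244009247229 -0.0002734738216844243 3.5229389369487762
TCP in unit [ 0.00179552 -0.00142708]
dwrist shaft+ 987 [[-0.004, 0.0722, 0.0602], [0.0016, 0.0823, 0.0641], [0.0073, 0.0918, 0.0659]]
dwrist shaft- 0 
dwrist sleeve 6980 [[-0.0153, -0.0049, 0.0622], [0.0011, 0.0167, 0.0758], [0.0173, 0.0433, 0.1146]]
dscene shaft+ 16 [[-0.0047, 0.0726, 0.0598], [0.0044, 0.0873, 0.0649], [0.0072, 0.0922, 0.0719]]
dscene shaft- 57 [[-0.0086, -0.0993, 0.0567], [0.0028, -0.0852, 0.0639], [0.0076, -0.0722, 0.0717]]
dscene sleeve 295 [[-0.0102, -0.0427, 0.0569], [0.013, -0.0127, 0.0751], [0.0207, 0.0317, 0.1105]]
```

The roller is home at both ends, with its axis at about z = 0.060. I'll raise, turn back 90° (0 net lateral), then go behind the arm.

Request:
{"method": "servo_tool", "body": {
  "moves": [
    {"dp":[0,0,-0.08],"delta_rot":[0,0,0],"fingers":0},
    {"dp":[0,0,-0.2],"delta_rot":[0,0,0],"fingers":0},
    {"dp":[0,0,-0.2],"delta_rot":[0,0,0],"fingers":0},
    {"dp":[0,0,-0.17],"delta_rot":[0,0,0.5],"fingers":0},
    {"dp":[0,0,-0.05],"delta_rot":[0,0,1],"fingers":0}
  ]
}}

```text
clock: 13.25
position: [0.4896, -0.2016, 0.2935]
ee_rot: [0.004, 0.643, 0.766, 0.001]
contact_force: [0.1, 0.3, -0.4]
width: -0.0003
gripper_force: 0.0
```

Request:
{"method": "servo_tool", "body": {
  "moves": [
    {"dp":[0,0,0],"delta_rot":[0,0,1],"fingers":0},
    {"dp":[0,0,0],"delta_rot":[0,0,1],"fingers":0},
    {"dp":[0,0,0],"delta_rot":[0,0,1],"fingers":0},
    {"dp":[0,0,0],"delta_rot":[0,0,1],"fingers":0},
    {"dp":[0,0,0],"delta_rot":[0,0,1],"fingers":0}
  ]
}}

```text
clock: 13.75
position: [0.4881, -0.2008, 0.2892]
ee_rot: [-0.0, 0.813, 0.583, -0.0]
contact_force: [-0.2, 0.4, -0.4]
width: 0.0004
gripper_force: 0.0
```

Request:
{"method": "servo_tool", "body": {
  "moves": [
    {"dp":[0,0,0],"delta_rot":[0,0,1],"fingers":0},
    {"dp":[0,0,0],"delta_rot":[0,0,1],"fingers":0},
    {"dp":[0,0,0],"delta_rot":[0,0,1],"fingers":0},
    {"dp":[0,0,0],"delta_rot":[0,0,1],"fingers":0},
    {"dp":[0,0,0],"delta_rot":[0,0,1],"fingers":0}
  ]
}}

```text
clock: 14.25
position: [0.4881, -0.2008, 0.2891]
ee_rot: [-0.0, 0.932, 0.363, -0.0]
contact_force: [0.1, 0.1, -0.5]
width: -0.0003
gripper_force: 0.0
```

Request:
{"method": "servo_tool", "body": {
  "moves": [
    {"dp":[0,0,0],"delta_rot":[0,0,1],"fingers":0},
    {"dp":[0,0,0],"delta_rot":[0,0,1],"fingers":0},
    {"dp":[0,0,0],"delta_rot":[0,0,1],"fingers":0},
    {"dp":[0,0,0],"delta_rot":[0,0,1],"fingers":0},
    {"dp":[0,0,0],"delta_rot":[0,0,0.2],"fingers":0}
  ]
}}

```text
clock: 14.75
position: [0.4881, -0.2008, 0.2892]
ee_rot: [-0.0, 0.987, 0.163, -0.0]
contact_force: [-0.1, -0.3, -0.0]
width: 0.0
gripper_force: 0.0
```

```bash
python3 chk.py e wrist; python3 ro.py ewrist
python3 - <<'E'
import numpy as np
f=np.load('ewrist.npz'); U,z=f['U'],f['z']
m=(U[...,0]>.132)&(U[...,0]<.30)&(abs(U[...,1])<.1)&(z>.02)
print(m.sum(), np.percentile(np.c_[U[m],z[m]],[1,50,99],axis=0) if m.sum() else '')
E
```

```text
14.75 [ 0.48813861 -0.20078313  0.28915392] yaw 18.730049132087057 3.3310966304362377e-06 0.0
TCP in unit [ 0.00130102 -0.00126714]
ewrist shaft+ 212 [[-0.0032, 0.0722, 0.0596], [0.0026, 0.0819, 0.0643], [0.0068, 0.0917, 0.0661]]
ewrist shaft- 259 [[-0.0054, -0.0968, 0.0609], [0.0006, -0.0848, 0.0644], [0.0051, -0.0728, 0.0666]]
ewrist sleeve 2958 [[-0.0156, -0.0423, 0.061], [0.0042, -0.0009, 0.0747], [0.0179, 0.0401, 0.078]]
0
```

View pics/ewrist.png

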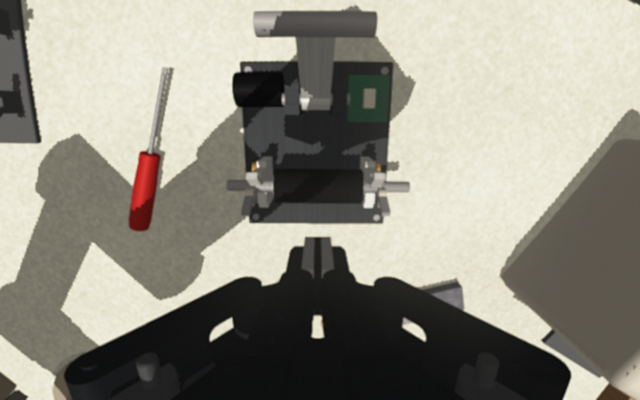

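The roller is seated: shaft ends at (235,185) and (405,186), jaws closed over it. Going over to behind the bar.

Request:
{"method": "servo_tool", "body": {
  "moves": [
    {"dp":[0.12,0,0],"delta_rot":[0,0,0],"fingers":0},
    {"dp":[0.2,0,0],"delta_rot":[0,0,0],"fingers":0},
    {"dp":[0.2,0,0],"delta_rot":[0,0,0],"fingers":0},
    {"dp":[0.2,0,0],"delta_rot":[0,0,0],"fingers":0},
    {"dp":[0.1,0,0],"delta_rot":[0,0,0],"fingers":0}
  ]
}}

```text
clock: 15.3
position: [0.6463, -0.1468, 0.2887]
ee_rot: [-0.0, 0.986, 0.165, 0.001]
contact_force: [0.0, 0.3, 0.6]
width: 0.0001
gripper_force: 0.0
```

Request:
{"method": "servo_tool", "body": {
  "moves": [
    {"dp":[0,0,0],"delta_rot":[0,0,0],"fingers":0},
    {"dp":[0,0,0.1],"delta_rot":[0,0,0],"fingers":0},
    {"dp":[0,0,0.15],"delta_rot":[0,0,0],"fingers":0},
    {"dp":[0,0,0.055],"delta_rot":[0,0,0],"fingers":0},
    {"dp":[0,0,0],"delta_rot":[0,0,0],"fingers":0}
  ]
}}

```text
clock: 15.8
position: [0.6417, -0.148, 0.2264]
ee_rot: [-0.001, 0.987, 0.163, -0.002]
contact_force: [0.3, -0.3, -0.2]
width: 0.0001
gripper_force: 0.0
```

Request:
{"method": "servo_tool", "body": {
  "moves": [
    {"dp":[-0.06,0,0],"delta_rot":[0,0,0],"fingers":0},
    {"dp":[-0.05,0,0],"delta_rot":[0,0,0],"fingers":0},
    {"dp":[-0.05,0,0],"delta_rot":[0,0,0],"fingers":0},
    {"dp":[-0.05,0,0],"delta_rot":[0,0,0],"fingers":0},
    {"dp":[-0.05,0,0],"delta_rot":[0,0,0],"fingers":0}
  ]
}}

```text
clock: 16.3
position: [0.5935, -0.1652, 0.2292]
ee_rot: [0.0, 0.987, 0.163, 0.001]
contact_force: [1.6, 0.6, 1.1]
width: 0.0001
gripper_force: 0.4
```

Request:
{"method": "servo_tool", "body": {
  "moves": [
    {"dp":[-0.04,0,0],"delta_rot":[0,0,0],"fingers":0},
    {"dp":[-0.03,0,0],"delta_rot":[0,0,0],"fingers":0},
    {"dp":[-0.03,0,0],"delta_rot":[0,0,0],"fingers":0},
    {"dp":[-0.02,0,0],"delta_rot":[0,0,0],"fingers":0}
  ]
}}

```text
clock: 16.7
position: [0.5708, -0.1726, 0.228]
ee_rot: [-0.0, 0.987, 0.163, -0.0]
contact_force: [-0.3, 0.5, 0.1]
width: 0.0003
gripper_force: 0.0
```

```bash
python3 chk.py f wrist
python3 - <<'E'
import numpy as np
f=np.load('fwrist.npz'); U,z=f['U'],f['z']
m=(abs(U[...,0])<.14)&(abs(U[...,1])<.036)&(z>.16)&(z<.19)
print(m.sum(), np.percentile(np.c_[U[m],z[m]],[1,50,99],axis=0) if m.sum() else '')
E
```

```text
16.7 [ 0.57079344 -0.17264612  0.22804631] yaw 18.775926905028847 0.00032581684549663916 0.0
TCP in unit [ 0.08861362 -0.00111569]
1535 [[ 0.06566762 -0.01524017  0.16064303]
 [ 0.09839857 -0.00208366  0.1767424 ]
 [ 0.09954203  0.01141997  0.18960316]]
```

Request:
{"method": "servo_tool", "body": {
  "moves": [
    {"dp":[0,0,-0.1],"delta_rot":[0,0,0],"fingers":0},
    {"dp":[0,0,-0.2],"delta_rot":[0,0,0],"fingers":0},
    {"dp":[0,0,-0.2],"delta_rot":[0,0,0],"fingers":0},
    {"dp":[0,0,-0.1],"delta_rot":[0,0,0],"fingers":0},
    {"dp":[0,0,0],"delta_rot":[0,0,0],"fingers":0}
  ]
}}

```text
clock: 17.25
position: [0.5729, -0.1729, 0.3521]
ee_rot: [0.002, 0.987, 0.163, 0.003]
contact_force: [-0.6, -0.8, 0.1]
width: 0.0002
gripper_force: 0.0
```

Request:
{"method": "servo_tool", "body": {
  "moves": [
    {"dp":[0,0,0],"delta_rot":[0,0,0],"fingers":0},
    {"dp":[0,0,0],"delta_rot":[0,0,0],"fingers":0},
    {"dp":[0,0,0],"delta_rot":[0,0,0],"fingers":0},
    {"dp":[0,0,0],"delta_rot":[0,0,0],"fingers":0},
    {"dp":[0,0,0],"delta_rot":[0,0,0],"fingers":0}
  ]
}}

```text
clock: 17.75
position: [0.5714, -0.1724, 0.3475]
ee_rot: [-0.0, 0.987, 0.163, -0.001]
contact_force: [-0.1, 0.5, -0.6]
width: 0.0002
gripper_force: 0.0
```

```bash
python3 chk.py g wrist; python3 ro.py gwrist
python3 - <<'E'
import numpy as np
f=np.load('gwrist.npz'); U,z=f['U'],f['z']
m=(U[...,0]>-.03)&(U[...,0]<.06)&(abs(U[...,1])<.036)&(z>.082)&(z<.12)
print(m.sum(), np.percentile(np.c_[U[m],z[m]],[1,50,99],axis=0) if m.sum() else '')
E
```

```text
17.75 [ 0.57141136 -0.1724296   0.34751403] yaw 18.78158127033075 0.00023384804689061172 0.0
TCP in unit [ 0.08926834 -0.00110872]
gwrist shaft+ 129 [[-0.0018, 0.0725, 0.0588], [0.0043, 0.0821, 0.0638], [0.008, 0.0911, 0.0661]]
gwrist shaft- 177 [[-0.0047, -0.0968, 0.0563], [0.0026, -0.0851, 0.0639], [0.0062, -0.0731, 0.066]]
gwrist sleeve 1091 [[-0.0066, -0.0431, 0.057], [0.0129, 0.0032, 0.0741], [0.0281, 0.0412, 0.0913]]
694 [[ 0.0017223  -0.03212659  0.08287046]
 [ 0.03861542 -0.00038509  0.09159584]
 [ 0.05969765  0.0336656   0.09431864]]
```

View pics/gwrist.png

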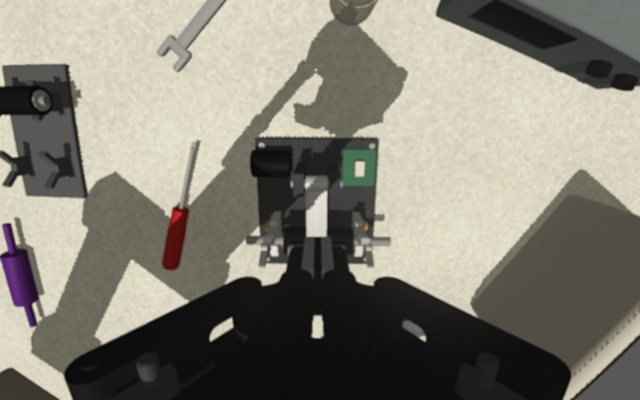

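The arm lies on the roller (bar around (318,245)), both shaft ends are still home, and the short roller is in its cradle. Handing in.

```bash
python3 -c "
from rig import manip; print(manip.sign_off())"
```

```text
the job is handed in; nothing more can be done
None
```

The long-shaft roller is home in both forks and the pressure arm's bar rests on it; the short-shaft roller is still in its cradle. I handed the job in at about 18 s on the robot's clock; sign-off returned no verdict.

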